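# Turn the rolling mill's handwheel to its loading mark

## Robot

A 6-joint arm with a two-finger parallel gripper is mounted at the origin on the work surface. World frame = base frame: x ahead of the robot, y to its left, z up, the work surface at z = 0. Lengths are in m, angles in rad, forces in N, time in s.
With the tool pointing down it reaches from about 0.35 to 0.875 m from the base axis. Payload 15.5 kg.
Tool frame: the origin (TCP) lies at the very end of the fingers, on their centre line; the grasp point (between the pads) lies 19 mm behind it; x points along the fingers, y is the direction in which the jaws open and shut, and the axes are right-handed (so a half turn about x gives the same grasp; the last joint's range is limited). The gripper opens to 85 mm and grips with 20 to 120 N. Pads are 22 mm wide; open, the fingers measure 114 mm over their backs; the gripper's body (76 mm by 85 mm) begins 54 mm behind the grasp point. The pads swing forward as they close: fully open they stand 13 mm farther back than shut.
Start: joints at [1.105, 0.494, 1.345, -0, 1.302, -0.096], TCP at [0.226, 0.583, 0.231] pointing down, gripper open.
Joint ranges: [-2.91, 2.91], [-0.82, 2.16], [0.22, 2.67], [-1.22, 4.37], [0.12, 2.79], [-3.08, 3.08]. Speed limits (rad/s): [1.89, 1.89, 2.57, 3.01, 3.01, 3.01].

## Interface

Orientations are given as a rotation vector (axis times angle).
In Python, from workcell import manip gives the robot as it stands.
- The arm moves only by the shell command python3 -m handwheel 'ROWS' [FORCE]. ROWS is JSON, a list of rows, each a list of 7 numbers: the closure, from 0 (fully open) to 1 (shut), then the shift along the tool's x, y, z in m, then the turn, a rotation vector about the tool's x, y, z in degrees. A call has 1 to 5 rows; each row is the pose to reach, as a shift and turn from the pose measured when the call began, along the tool's axes at that moment; what a row does not reach only later rows make up. A row lasts 1/10 s, in which the tool goes at most 50 mm and 8.59 degrees, less where a joint would pass 70% of its speed; a pose out of reach is approached as far as the arm can. A call with a gripper value outside its range is refused whole. The fingers move at their own pace and stop on an object; FORCE is the grip in N (left out, the last holds). Time passes only in rows, so rows that repeat a pose let the fingers close. It gives the time, the measured TCP pose, the force and the opening at its end, in the units of the state.
- manip.get_obs(): the state, without advancing time (a new reading comes with each control period).
- manip.get_image(name): name is "scene" or "top" or "wrist"; returns a dict with "frame" (420x560x3 uint8, blue, green, red), "camera_matrix" (3x3 intrinsics, pixels), "k1" (the pictures are not rectified: a ray, as slopes to the right and down, at radius r is drawn at 1 + k1 r^2 times it, then the intrinsics apply), "camera_from_world" (4x4, takes a point from world to camera coordinates). Camera axes: x right, y down, z forward; pixel columns grow to the right and rows downward; lengths in m; the calibration is good to about 2 mm. A picture is of the moment at which its call begins. There is no depth.
- manip.hand_in(): hands the job in, once; it reports no verdict.
The state is a dict: "time_s": time; "q": joint angles; "joint_velocities": joint speeds; "joint_torque": joint torques, N m; "tool_pos": TCP position; "tcp_rot": TCP orientation; "wrist_force": force on the tool from outside, world axes, zero at the start; "moment": the same for the moment, N m; "gripper_width": finger opening in m.
Only numpy, scipy, OpenCV 4.12 (cv2) and the standard library are available. Lean on these libraries where they do the work, as an engineer would, in place of code of your own. Each camera call takes 0.05 s, during which the arm holds its last target.

## Task

Set the jeweller's rolling mill ready for loading: with the fingertips, gently push its four-spoked handwheel round, one spoke after another, clockwise as seen from the robot's base (the top of the wheel moves to the robot's right), until the red-tipped spoke points straight up, and leave it at rest there with the hand clear. Only push the spokes, never grip them, and leave the loose things on the bench where they are.

Things in the scene. Friction and masses are not known exactly. Their poses are not given: they have to be found in the camera images.
- mill: grey bench rolling mill, fixed: base plate 170 (x) x 150 (y) x 16 mm, housing 106 x 100 mm up to z = 208 mm, brass cap on it to 220 mm. Origin: centre of its underside, on the bench; x axis away from the robot (yaw -0.6 to 0.05 rad), z up. The handwheel is on its +x side, away from the robot, in the plane across its x axis 120 mm from its origin; 67 mm gap between that plane and the housing
- hub (a point): centre of the handwheel: 120 mm along the mill's x axis, 170 mm above the bench. It turns about the mill's x axis. No rim: four round steel spokes 14 mm thick, 90 degrees apart, each ending in a ball of 28 mm diameter centred 130 mm from this point; one ball is red, three black (coloured sleeves from 96 mm out, 19 mm thick, are for looks only). Hub 52 mm in diameter, 30 mm thick
- red_tip (a point): centre of the red ball at the end of the marked spoke, 130 mm from the hub
- wheel (a joint): turn in rad: 0 with the red spoke straight up, growing clockwise as seen from the robot's base. In the mill's axes the red ball is 130 mm x (y: -sin q, z: cos q) from the hub; the other spokes are at q + 1.571, 3.142, 4.712. Starts at -4.7 to -2.4; end stops at -5.4 and 1.2, so only clockwise leads to the mark. Stiff (0.22 N m: 2.5 N at 90 mm) and balanced: stays where it is left
- jar: loose amber jar with a steel lid, 56 mm diameter, 75 mm high, origin at the centre of its underside; a bystander
- hammer: loose hammer with a light wooden handle, 220 mm long, lying; a bystander
- brush: loose bench brush with a dark handle, 170 mm long, lying; a bystander
- mandrel: loose tapered steel ring mandrel on a round foot, 68 mm diameter at the foot, 140 mm high, origin at the centre of its underside; a bystander
- block: loose steel bench block 75 x 75 x 22 mm, origin at the centre of its underside; a bystander
- loupe: loose black eye loupe, 34 mm diameter, 26 mm high, with a short steel arm, origin at the centre of its underside; a bystander
- tray: loose dark wooden tray 90 x 120 x 22 mm, origin at the centre of its underside; a bystander

How it is judged:
On the way, in this order (a step that is already met when the one before it is completed fails the run):
1. the fingers push a spoke of the handwheel (contact force between the fingers and wheel above 0.5 N), for 0.05 s.
2. the red spoke has come round to its last quarter turn (value of joint wheel above -1.6 rad), for 0.05 s.
At the end, for the whole second after the job is handed in: the red-tipped spoke points straight up to within 0.1 rad (about 6 degrees), reached clockwise, and the wheel is at rest (value of joint wheel between -0.1 and 0.1 rad and velocity of joint wheel between -0.05 and 0.05 rad/s); the robot touches nothing.
It fails at once if the fingers press on the wheel with more than 30 N (gripped or forced) (contact force between the fingers and wheel above 30 N).
It fails at once if a loose thing on the bench is moved by more than 20 mm, lifted or knocked over (distance of any of jar, hammer, brush, mandrel, block, loupe, tray from where it was at the start of the episode above 0.02 m or angle between any of jar, mandrel's own z axis and vertical above 0.5 rad).
It also fails if it takes over 64 s, if anything falls off the work surface, if the arm or the gripper's body presses on something with over 40 N, if the wrist force passes 120 N, or if a joint passes its speed limit or range.

## Working session

There is one attempt and no reset: what is moved stays moved. The work goes in short steps, Python scripts to look and compute and a shell command to move; the robot and the scene stay as the last step left them, time stands still between calls to the robot, and variables do not carry over. Pictures are saved under pics/ and viewed, and the job is handed in when it is done.

```bash
ls; mkdir -p pics
python3 - <<'E'
from workcell import manip
import cv2
o=manip.get_obs()
print(o)
for n in ["scene","top","wrist"]:
    d=manip.get_image(n); cv2.imwrite(f"pics/{n}0.png",d["frame"]); print(n,d["camera_matrix"],d["k1"],d["camera_from_world"])
E
```

```text
pics
{'time_s': 0.0, 'q': array([ 1.10549721e+00,  4.94138292e-01,  1.34609791e+00,  2.72697699e-05,
        1.30248212e+00, -9.54999089e-02]), 'joint_velocities': array([ 0.00050055,  0.00081556, -0.00023336,  0.00066694, -0.00040769,
        0.00154874]), 'joint_torque': array([ 1.62476710e-03, -8.82164097e+01, -3.83867240e+01,  1.07202195e-04,
        1.02710034e-02, -1.23368422e-04]), 'tool_pos': array([0.22573094, 0.58245477, 0.23073942]), 'tcp_rot': array([ 0.28931138,  1.5515902 , -0.29100708]), 'wrist_force': array([-0.22670839,  0.47655514, -0.20419419]), 'moment': array([-0.02116203, -0.04165591,  0.01500853]), 'gripper_width': 0.08488550909349545}
scene [[510.51344054   0.         267.80008001]
 [  0.         510.51344054 209.81307439]
 [  0.           0.           1.        ]] -0.07378924842645189 [[-0.80367116  0.59505357 -0.00489138  0.45500359]
 [ 0.34352903  0.45722243 -0.82032643 -0.06122248]
 [-0.48590172 -0.66095302 -0.57187466  1.7876686 ]
 [ 0.          0.          0.          1.        ]]
top [[513.73743651   0.         277.95554542]
 [  0.         513.73743651 209.6570988 ]
 [  0.           0.           1.        ]] 0.014279849912466704 [[-0.02225131 -0.999643    0.01479051  0.0035925 ]
 [-0.99579974  0.02084667 -0.08915322  0.59294782]
 [ 0.08881306 -0.01671216 -0.9959081   1.42399972]
 [ 0.          0.          0.          1.        ]]
wrist [[304.54894889   0.         275.89652311]
 [  0.         304.54894889 201.51634734]
 [  0.           0.           1.        ]] -0.031509531363512526 [[ 0.36138086  0.93241701 -0.00154627 -0.62500102]
 [ 0.8843071  -0.34220794  0.31763921 -0.04240598]
 [ 0.29564306 -0.11615611 -0.94821039  0.38139301]
 [ 0.          0.          0.          1.        ]]
```

View pics/scene0.png

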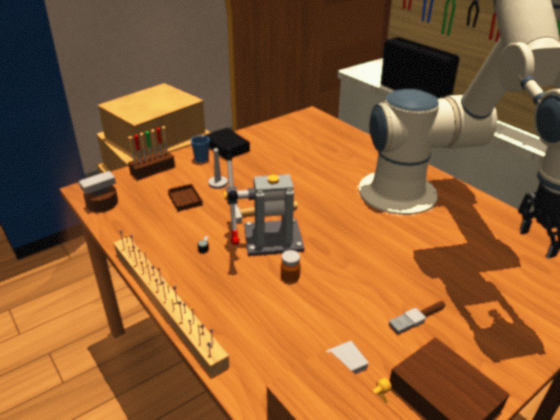

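View pics/top0.png

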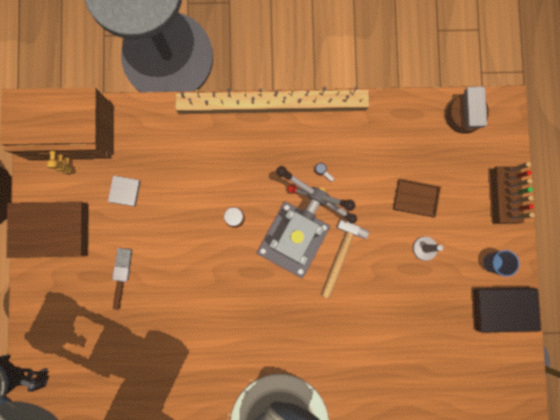

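View pics/wrist0.png

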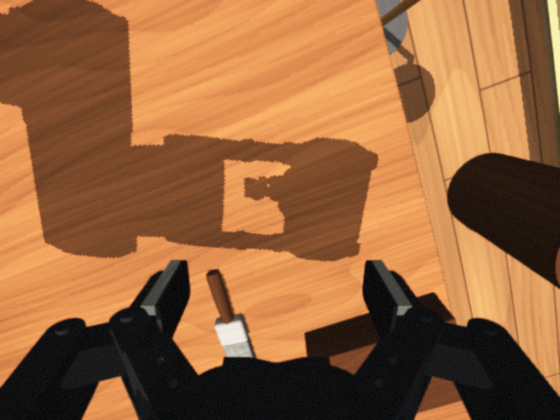

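The scene view shows the mill near (272,215), with the red tip low at about (235,238). In the top view the brass cap is at (298,237), the wheel runs from (282,173) to (350,210), and the red tip is at (291,188). Next I'll enlarge both views.

```bash
cat > h.py <<'E'
import numpy as np, cv2
from workcell import manip
def ray(d,uv):
    K=np.array(d["camera_matrix"]);T=np.array(d["camera_from_world"]);k=d["k1"]
    x=cv2.undistortPoints(np.array([[uv]],float),K,np.array([k,0,0,0],float)).ravel()
    R=T[:3,:3]; c=-R.T@T[:3,3]; v=R.T@np.array([x[0],x[1],1]); return c,v/np.linalg.norm(v)
def onz(d,uv,z):
    c,v=ray(d,uv); return c+v*(z-c[2])/v[2]
def tri(d1,u1,d2,u2):
    c1,v1=ray(d1,u1);c2,v2=ray(d2,u2)
    A=np.stack([v1,-v2],1);s=np.linalg.lstsq(A,c2-c1,rcond=None)[0]
    p,q=c1+s[0]*v1,c2+s[1]*v2; return (p+q)/2,np.linalg.norm(p-q)
def proj(d,P):
    K=np.array(d["camera_matrix"]);T=np.array(d["camera_from_world"])
    return cv2.projectPoints(np.array([P],float),cv2.Rodrigues(T[:3,:3])[0],T[:3,3],K,np.array([d["k1"],0,0,0],float))[0].ravel()
def blob(d,lo,hi,box=None):
    f=cv2.cvtColor(d["frame"],cv2.COLOR_BGR2HSV); m=cv2.inRange(f,lo,hi)
    if box: 
        z=np.zeros_like(m);x0,y0,x1,y1=box;z[y0:y1,x0:x1]=m[y0:y1,x0:x1];m=z
    n,_,s,c=cv2.connectedComponentsWithStats(m); return [(s[i][4],c[i].round(1),s[i][:4]) for i in range(1,n) if s[i][4]>8]
E
python3 - <<'E'
from h import *
for n,b in (("scene",(190,140,330,290)),("top",(210,130,390,310))):
    d=manip.get_image(n); x0,y0,x1,y1=b
    cv2.imwrite(f"pics/{n}1.png",cv2.resize(d["frame"][y0:y1,x0:x1],None,fx=4 if n=="scene" else 3.3,fy=4 if n=="scene" else 3.3,interpolation=cv2.INTER_CUBIC))
    print(n,"red",blob(d,(0,200,100),(4,255,255),b),blob(d,(176,200,100),(180,255,255),b),"yel",blob(d,(22,130,120),(35,255,255),b),"blk",blob(d,(0,0,0),(180,255,45),b))
E
```

```text
scene red [(np.int32(76), array([234.3, 237.4]), array([231, 231,   8,  14], dtype=int32))] [] yel [(np.int32(32), array([273. , 177.5]), array([269, 176,   9,   4], dtype=int32))] blk [(np.int32(535), array([229.1, 147. ]), array([207, 140,  42,  20], dtype=int32)), (np.int32(79), array([232.1, 197.1]), array([228, 192,   9,  11], dtype=int32)), (np.int32(22), array([195.4, 204. ]), array([190, 202,  11,   5], dtype=int32)), (np.int32(40), array([202.7, 248.9]), array([199, 246,   9,   7], dtype=int32))]
top red [(np.int32(19), array([291.2, 188.3]), array([289, 186,   6,   5], dtype=int32))] [] yel [(np.int32(105), array([296.8, 236.4]), array([291, 231,  12,  12], dtype=int32))] blk []
```

View pics/scene1.png

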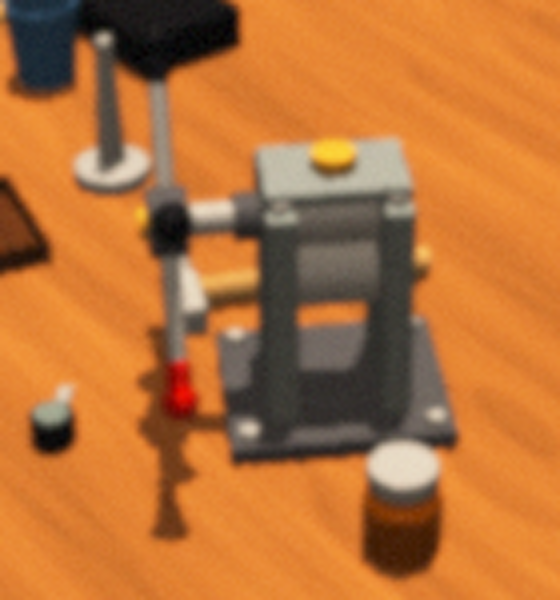

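View pics/top1.png

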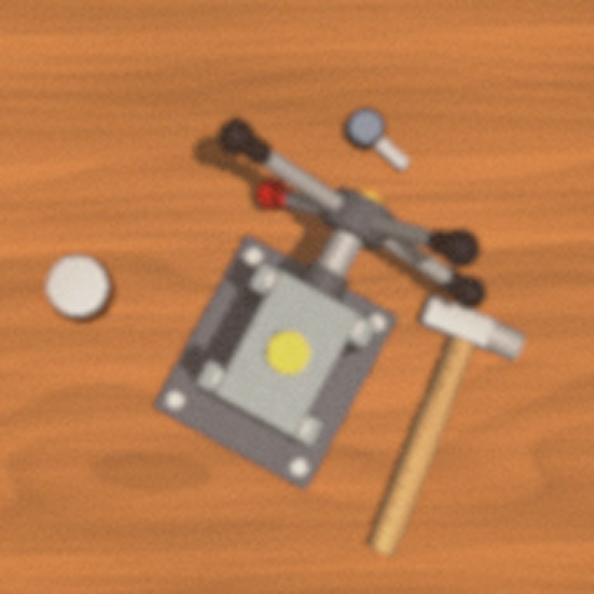

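Run:
```python
from h import *
t=manip.get_image("top"); s=manip.get_image("scene")
T=lambda a,b:(a/3.3+210-.35,b/3.3+130-.35)
cap=onz(t,(296.8,236.4),.22); print("cap",cap, tri(t,(296.8,236.4),s,(273,177.5)))
b=[onz(t,T(*p),.016) for p in ((253,257),(379,322),(299,467),(175,400))]
print(np.round(b,4), "centre",np.mean(b,0))
B=np.array(b); d=(B[0]-B[3]+B[1]-B[2]); e=B[0]-B[1]+B[3]-B[2]
print("yaw",np.arctan2(d[1],d[0]),np.arctan2(-e[0],e[1]))
print("red",tri(t,(291.2,188.3),s,(234.9,239.8)))
m=np.mean(b,0)[:2]
for y in (-.35,-.4,-.45,-.5):
  for o in (m,cap[:2]):
    n=np.array([np.cos(y),np.sin(y)]); hub=np.array([*(o+.12*n),.17])
    c=[]
    for u in (T(270,194),T(237,138),T(458,247),T(467,291)):
        k,v=ray(t,u); P=k+v*(n@(hub-k)[:2]/(n@v[:2]))-hub
        c.append((round(np.linalg.norm(P),4),round(np.arctan2(-(-np.sin(y)*P[0]+np.cos(y)*P[1]),P[2]),3)))
    print(y,hub.round(3),c)
for nm,bx in (("jar",0),):pass
print("jar lid",onz(t,T(78,287),.075),"loupe",onz(t,T(365,127),.026),"hammer head",onz(t,T(440,310),.02),onz(t,T(515,340),.02), onz(t,T(385,548),.015))
print("mandrel foot",onz(t,(425,248),.01))
```

```text
cap [ 0.50930643 -0.0503888   0.22      ] (array([ 0.50923164, -0.05027696,  0.22223045]), np.float64(1.5134067824146775e-05))
[[ 0.5994 -0.0333  0.016 ]
 [ 0.541  -0.1404  0.016 ]
 [ 0.4187 -0.0683  0.016 ]
 [ 0.478   0.0363  0.016 ]] centre [ 0.50928242 -0.05141398  0.016     ]
yaw -0.5267689595263487 -0.5074481709166467
red (array([ 0.64816233, -0.04670693,  0.06566526]), np.float64(0.001029014574080059))
-0.35 [ 0.622 -0.093  0.17 ] [(np.float64(0.0679), np.float64(-2.287)), (np.float64(0.1858), np.float64(-0.468)), (np.float64(0.099), np.float64(1.444)), (np.float64(0.277), np.float64(2.585))]
-0.35 [ 0.622 -0.092  0.17 ] [(np.float64(0.0656), np.float64(-2.27)), (np.float64(0.1871), np.float64(-0.459)), (np.float64(0.1), np.float64(1.423)), (np.float64(0.275), np.float64(2.578))]
-0.4 [ 0.62  -0.098  0.17 ] [(np.float64(0.0861), np.float64(-2.414)), (np.float64(0.1659), np.float64(-0.58)), (np.float64(0.0992), np.float64(1.107)), (np.float64(0.223), np.float64(2.5))]
-0.4 [ 0.62  -0.097  0.17 ] [(np.float64(0.0834), np.float64(-2.4)), (np.float64(0.1673), np.float64(-0.567)), (
[... 418 characters left out ...]
.822)), (np.float64(0.1758), np.float64(2.372))]
-0.5 [ 0.615 -0.109  0.17 ] [(np.float64(0.1312), np.float64(-2.578)), (np.float64(0.1309), np.float64(-0.942)), (np.float64(0.1201), np.float64(0.64)), (np.float64(0.1407), np.float64(2.233))]
-0.5 [ 0.615 -0.108  0.17 ] [(np.float64(0.1277), np.float64(-2.57)), (np.float64(0.1319), np.float64(-0.919)), (np.float64(0.1228), np.float64(0.629)), (np.float64(0.1391), np.float64(2.211))]
jar lid [0.57208415 0.11357346 0.075     ] loupe [ 0.70909663 -0.1323115   0.026     ] hammer head [ 0.54997734 -0.1926901   0.02      ] [ 0.52285127 -0.25623123  0.02      ] [ 0.34868706 -0.13970096  0.015     ]
mandrel foot [ 0.47610111 -0.42535499  0.01      ]
```

```bash
cat >> h.py <<'E'
from scipy.spatial.transform import Rotation as Ro
Y=-.517; HUB=np.array([.6136,-.1100,.17]); N=np.array([np.cos(Y),np.sin(Y),0]); L=np.array([-np.sin(Y),np.cos(Y),0])
def W(l,u,x=0): return HUB+l*L+u*np.array([0,0,1])+x*N
def tgt(P,Rt=None):
    o=manip.get_obs(); R=Ro.from_rotvec(o["tcp_rot"])
    print("t",round(o["time_s"],2),"tool shift mm",(R.inv().apply(np.array(P)-o["tool_pos"])*1000).round(0), end=" ")
    if Rt is not None: print("turn deg",np.degrees((R.inv()*Rt).as_rotvec()).round(1),end=" ")
    d=o["tool_pos"]-HUB; print("| at left,up,x mm",(np.array([d@L,d[2],d@N])*1000).round(0),"F",o["wrist_force"].round(1),"w",round(o["gripper_width"],3))
# tool x down; y along +-L or +-N
def down(yv): 
    x=np.array([0,0,-1.]); return Ro.from_matrix(np.stack([x,yv,np.cross(x,yv)],1))
E
python3 - <<'E'
from h import *
R=Ro.from_rotvec(manip.get_obs()["tcp_rot"]); print(R.as_matrix().round(3))
for n,v in (("L",L),("-L",-L),("N",N),("-N",-N)): print(n); tgt(W(-.028,.22),down(v))
E
```

```text
[[-0.     0.361  0.932]
 [-0.     0.932 -0.361]
 [-1.    -0.    -0.   ]]
L
t 0.35 tool shift mm [-159. -533.  608.] turn deg [ 8.4 -0.   0. ] | at left,up,x mm [ 411.   61. -679.] F [-0.  -0.7  0. ] w 0.086
-L
t 0.35 tool shift mm [-159. -533.  608.] turn deg [-171.6   -0.    -0. ] | at left,up,x mm [ 411.   61. -679.] F [-0.  -0.7  0. ] w 0.086
N
t 0.35 tool shift mm [-159. -533.  608.] turn deg [98.4  0.   0. ] | at left,up,x mm [ 411.   61. -679.] F [-0.  -0.7  0. ] w 0.086
-N
t 0.35 tool shift mm [-159. -533.  608.] turn deg [-81.6  -0.    0. ] | at left,up,x mm [ 411.   61. -679.] F [-0.  -0.7  0. ] w 0.086
```

```bash
python3 -m handwheel '[[1,-80,0,0,0,0,0]]' 2>&1 | tail -3; python3 -m handwheel '[[1,-0.05,0,0,0,0,0],[1,-0.1,0,0,4,0,0],[1,-0.15,0,0,8,0,0],[1,-0.16,-0.04,0.04,8.4,0,0],[1,-0.16,-0.08,0.08,8.4,0,0]]' 20
python3 - <<'E'
from h import *
tgt(W(-.028,.22),down(L))
E
```

```text
tcp_rot: [0.282, 1.554, -0.299]
wrist_force: [0.3, 0.3, -0.1]
gripper_width: 0.0732
time_s: 0.95
tool_pos: [0.2659, 0.4911, 0.4385]
tcp_rot: [0.398, 1.534, -0.409]
wrist_force: [0.8, -0.9, 0.2]
gripper_width: 0.0005
t 0.95 tool shift mm [  52. -380.  598.] turn deg [0.1 0.1 0.4] | at left,up,x mm [ 351.  268. -599.] F [ 0.8 -0.9  0.2] w 0.0
```

```bash
for i in 1 2 3; do python3 -m handwheel '[[1,0,-0.025,0.04,0,0,0],[1,0,-0.05,0.08,0,0,0],[1,0,-0.075,0.12,0,0,0],[1,0,-0.1,0.16,0,0,0],[1,0,-0.125,0.2,0,0,0]]' | grep pos; done
python3 - <<'E'
from h import *
tgt(W(-.028,.22),down(L)); print(manip.get_obs()["q"].round(2))
E
```

```text
tool_pos: [0.3788, 0.282, 0.4397]
tool_pos: [0.4919, 0.0728, 0.441]
tool_pos: [0.6049, -0.1364, 0.4422]
t 2.45 tool shift mm [52. -0. -6.] turn deg [0.1 0.1 0.4] | at left,up,x mm [-27. 272.   5.] F [0.9 0.6 0.3] w -0.0
[-0.31  0.37  0.99 -0.01  1.78 -1.37]
```

```bash
python3 -m handwheel '[[1,0.03,0,-0.006,0,0,0],[1,0.05,0,-0.006,0,0,0],[1,0.05,0,-0.006,0,0,0]]' |grep -E "pos|force"
python3 - <<'E'
from h import *
d=manip.get_image("wrist"); f=d["frame"].copy()
q=-2.55
for k in range(4):
    p=proj(d,W(-.13*np.sin(q+k*np.pi/2),.13*np.cos(q+k*np.pi/2))); print(k,p.round(0)); cv2.circle(f,tuple(int(v) for v in p),3,(255,255,0),1)
cv2.imwrite("pics/w2.png",f); d=manip.get_image("scene"); cv2.imwrite("pics/s2.png",cv2.resize(d["frame"][60:280,150:410],None,fx=2.7,fy=2.7))
tgt(W(-.028,.22))
E
```

```text
tool_pos: [0.5986, -0.1338, 0.3894]
wrist_force: [-0.7, 0.4, 0.5]
0 [342. 156.]
1 [413. 188.]
2 [226. 198.]
3 [222. 160.]
t 2.85 tool shift mm [ 3. -1.  0.] | at left,up,x mm [-27. 223.  -0.] F [-0.2  0.4  0.6] w 0.0
```

View pics/w2.png

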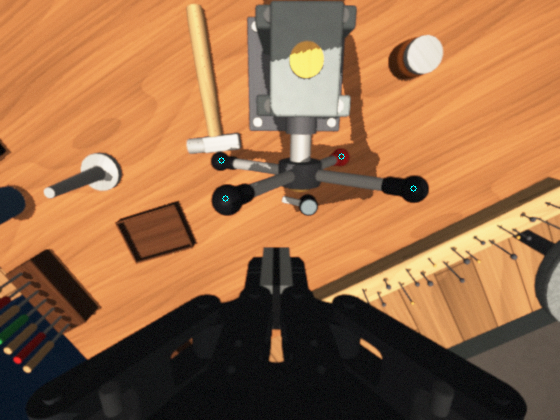

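View pics/s2.png

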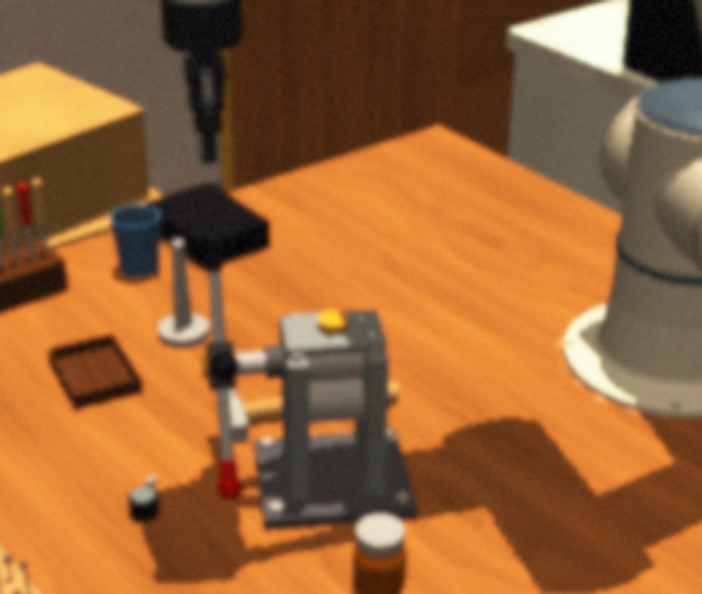

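The wrist view shows all four balls within 1–2 px of the prediction: red (342,156), black (413,188), (226,198) and (221,160). That confirms the hub position, yaw and q ≈ -2.55. Now I'll lower the fingers between the two upper spokes.

```bash
python3 -m handwheel '[[1,0.04,0,0,0,0,0],[1,0.08,0,0,0,0,0],[1,0.11,0,0,0,0,0],[1,0.119,0,0,0,0,0],[1,0.119,0,0,0,0,0]]' |grep -E "pos|force"; python3 -m handwheel '[[1,0.001,-0.006,0,0,0,0],[1,0.004,-0.014,0,0,0,0],[1,0.008,-0.022,0,0,0,0],[1,0.013,-0.031,0,0,0,0],[1,0.018,-0.038,0,0,0,0]]' |grep -E "pos|force"
python3 - <<'E'
from h import *
tgt(W(-.09,.04))
d=manip.get_image("wrist"); cv2.imwrite("pics/w3.png",d["frame"])
E
```

```text
tool_pos: [0.5997, -0.1343, 0.2744]
wrist_force: [0.1, -0.1, 0.7]
tool_pos: [0.5807, -0.1684, 0.2565]
wrist_force: [2.3, -0.0, 0.6]
t 3.85 tool shift mm [ 47. -23.  -0.] | at left,up,x mm [-67.  87.   0.] F [ 2.3 -0.   0.6] w 0.0
```

View pics/w3.png

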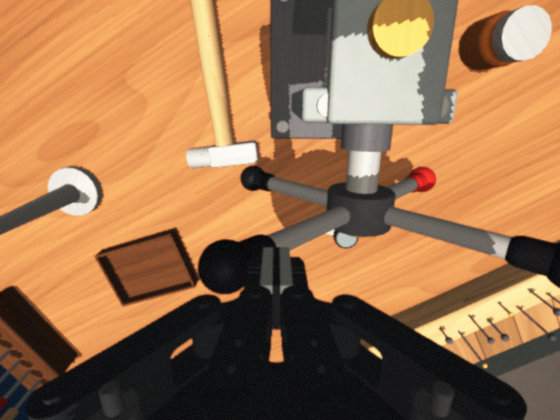

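The fingertips at (275,250) are against the sleeve of the upper-right spoke, with its ball at (222,266). I'll continue the arc.

```bash
cat >> h.py <<'E'
def qred(name="wrist"):
    d=manip.get_image(name); f=cv2.cvtColor(d["frame"],cv2.COLOR_BGR2HSV)
    m=cv2.inRange(f,(0,200,70),(5,255,255))|cv2.inRange(f,(174,200,70),(180,255,255))
    n,_,s,c=cv2.connectedComponentsWithStats(m)
    for i in sorted(range(1,n),key=lambda i:-s[i][4])[:2]:
        k,v=ray(d,c[i]); P=k+v*(N@(HUB-k)/(N@v))-HUB
        print(name,"px",c[i].round(0),"area",s[i][4],"r",np.linalg.norm(P).round(3),"q",np.arctan2(-P@L,P[2]).round(3))
    return d
E
python3 -m handwheel '[[1,0.01,-0.006,0,0,0,0],[1,0.02,-0.011,0,0,0,0],[1,0.03,-0.015,0,0,0,0],[1,0.039,-0.018,0,0,0,0],[1,0.045,-0.02,0,0,0,0]]' |grep -E "pos|force"
python3 - <<'E'
from h import *
tgt(W(-.09,.03)); d=qred(); cv2.imwrite("pics/w4.png",d["frame"])
E
```

```text
tool_pos: [0.5694, -0.1868, 0.2095]
wrist_force: [0.3, -0.6, 3.0]
t 4.4 tool shift mm [ 9. -1.  0.] | at left,up,x mm [-89.  39.  -0.] F [ 0.3 -0.6  3. ] w 0.0
wrist px [540. 210.] area 960 r 0.128 q -1.893
```

View pics/w4.png

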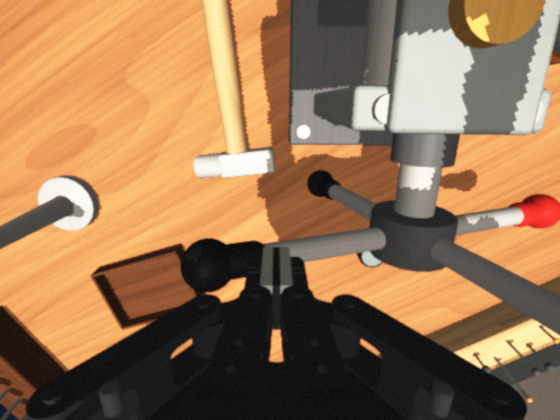

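The spoke is down to about level, its ball at (207,265), and red at (540,210) gives q = -1.89. I'll lift out, cross over and come down left of the next spoke, now at about -0.32.

```bash
python3 -m handwheel '[[1,-0.04,0,0,0,0,0],[1,-0.08,0,0,0,0,0],[1,-0.12,0,0,0,0,0],[1,-0.16,0,0,0,0,0],[1,-0.17,0.03,0,0,0,0]]' |grep -E "pos|force"; python3 -m handwheel '[[1,0,0.05,0,0,0,0],[1,0,0.1,0,0,0,0],[1,0,0.148,0,0,0,0],[1,0,0.148,0,0,0,0],[1,0,0.148,0,0,0,0]]' |grep -E "pos|force"
python3 - <<'E'
from h import *
tgt(W(.09,.085),down(L)); d=qred(); qred("top"); cv2.imwrite("pics/w5.png",d["frame"])
E
```

```text
tool_pos: [0.5851, -0.1617, 0.3834]
wrist_force: [1.1, -0.5, -0.6]
tool_pos: [0.6586, -0.0321, 0.3817]
wrist_force: [-0.2, -0.4, -0.6]
t 5.45 tool shift mm [127.   1.  -1.] turn deg [0.1 0.2 0.4] | at left,up,x mm [ 90. 212.   1.] F [-0.2 -0.4 -0.6] w 0.0
wrist px [297. 164.] area 457 r 0.121 q -1.856
top px [528. 172.] area 12 r 0.818 q 0.184
top px [530. 206.] area 12 r 0.744 q 0.273
```

View pics/w5.png

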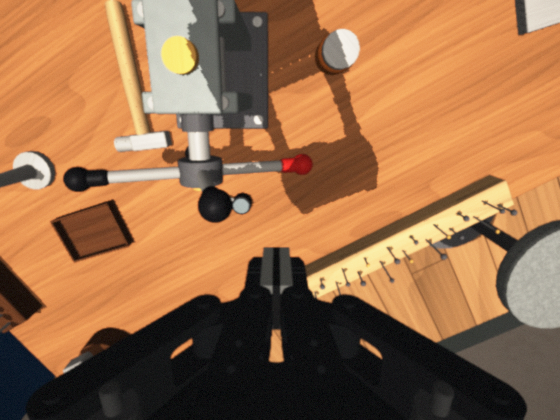

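q ≈ -1.87. The next spoke's ball is at (214,205) and the fingers are well to its left, clear to descend and sweep right.

```bash
python3 -m handwheel '[[1,0.04,0,0,0,0,0],[1,0.08,0,0,0,0,0],[1,0.105,0,0,0,0,0],[1,0.112,0,0,0,0,0],[1,0.112,-0.005,0,0,0,0]]' |grep -E "pos|force"; for i in 1 2; do python3 -m handwheel '[[1,0,-0.011,0,0,0,0],[1,0,-0.022,0,0,0,0],[1,0,-0.033,0,0,0,0],[1,0,-0.044,0,0,0,0],[1,0,-0.055,0,0,0,0]]' |grep -E "pos|force"; done
python3 - <<'E'
from h import *
tgt(W(-.04,.10),down(L)); d=qred(); cv2.imwrite("pics/w6.png",d["frame"])
E
```

```text
tool_pos: [0.6553, -0.0398, 0.2701]
wrist_force: [-0.5, 0.3, -0.2]
tool_pos: [0.6276, -0.0885, 0.271]
wrist_force: [2.1, 1.9, 0.7]
tool_pos: [0.5997, -0.1369, 0.2712]
wrist_force: [1.5, 2.2, -2.7]
t 7.05 tool shift mm [  1. -10.  -1.] turn deg [-0.1  0.2  0.4] | at left,up,x mm [-30. 101.   1.] F [ 1.5  2.2 -2.7] w 0.001
wrist px [483. 225.] area 2099 r 0.124 q -1.097
```

View pics/w6.png

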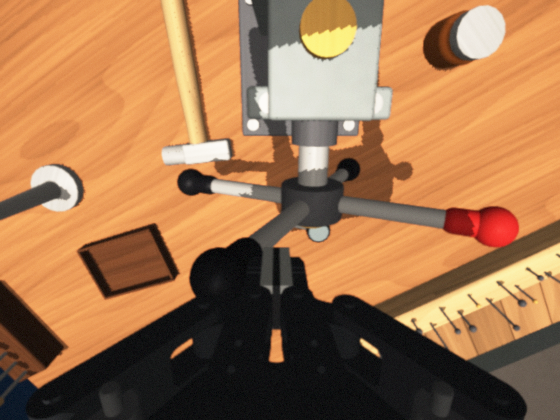

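q ≈ -1.1, with the red ball at (495,227) and the fingers touching the second black spoke. Its arc continues down and right.

```bash
python3 -m handwheel '[[1,0.002,-0.009,0,0,0,0],[1,0.005,-0.018,0,0,0,0],[1,0.009,-0.027,0,0,0,0],[1,0.014,-0.036,0,0,0,0],[1,0.021,-0.044,0,0,0,0]]' |grep -E "pos|force"; python3 -m handwheel '[[1,0.009,-0.005,0,0,0,0],[1,0.018,-0.009,0,0,0,0],[1,0.027,-0.012,0,0,0,0],[1,0.036,-0.014,0,0,0,0],[1,0.042,-0.015,0,0,0,0]]' |grep -E "pos|force"
python3 - <<'E'
from h import *
tgt(W(-.089,.039),down(L)); d=qred()
E
python3 -m handwheel '[[1,-0.04,0,0,0,0,0],[1,-0.08,0,0,0,0,0],[1,-0.12,0,0,0,0,0],[1,-0.16,0,0,0,0,0],[1,-0.17,0.03,0,0,0,0]]' |grep -E "pos|force"; python3 -m handwheel '[[1,0,0.05,0,0,0,0],[1,0,0.1,0,0,0,0],[1,0,0.148,0,0,0,0],[1,0,0.148,0,0,0,0],[1,0,0.148,0,0,0,0]]' |grep -E "pos|force"
python3 - <<'E'
from h import *
tgt(W(.09,.10),down(L)); d=qred(); qred("top"); cv2.imwrite("pics/w7.png",d["frame"])
E
```

```text
tool_pos: [0.5769, -0.1773, 0.2503]
wrist_force: [2.1, 3.6, -0.9]
tool_pos: [0.5691, -0.1909, 0.2074]
wrist_force: [-0.6, -0.0, 3.5]
t 8.1 tool shift mm [-2.  3. -1.] turn deg [-0.2  0.2  0.5] | at left,up,x mm [-92.  37.   1.] F [-0.6 -0.   3.5] w 0.0
tool_pos: [0.5845, -0.1651, 0.3813]
wrist_force: [1.5, -0.9, -0.3]
tool_pos: [0.6586, -0.0358, 0.3795]
wrist_force: [1.2, -0.1, -0.3]
t 9.15 tool shift mm [109.   4.  -3.] turn deg [-0.2  0.5  0.5] | at left,up,x mm [ 87. 209.   2.] F [ 1.2 -0.1 -0.3] w -0.0
wrist px [213. 204.] area 883 r 0.131 q -0.286
top px [310. 182.] area 23 r 0.134 q -0.271
top px [528. 172.] area 13 r 0.818 q 0.183
```

View pics/w7.png

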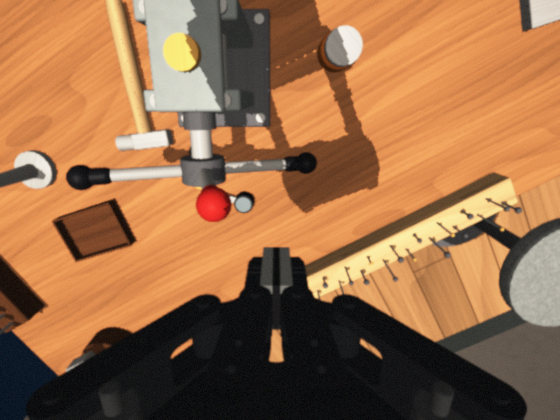

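The red ball is at (213,204), q ≈ -0.29. For the last push I'll stop short of the mark, measure, then trim.

```bash
python3 -m handwheel '[[1,0.04,0.003,0,0,0,0],[1,0.08,0.003,-0.002,0,0,0],[1,0.105,0.003,-0.003,0,0,0],[1,0.109,0,-0.003,0,0,0],[1,0.109,-0.005,-0.003,0,0,0]]' |grep -E "pos|force"; python3 -m handwheel '[[1,0,-0.01,0,0,0,0],[1,0,-0.02,0,0,0,0],[1,0,-0.03,0,0,0,0],[1,0,-0.037,0,0,0,0],[1,0,-0.042,0,0,0,0]]' |grep -E "pos|force";  python3 - <<'E'
from h import *
tgt(W(.03,.10),down(L)); d=qred(); cv2.imwrite("pics/w8.png",d["frame"]); qred("top");d=qred("scene"); cv2.imwrite("pics/s8.png",cv2.resize(d["frame"][60:280,150:410],None,fx=2.7,fy=2.7))
E
```

```text
tool_pos: [0.6531, -0.0427, 0.2714]
wrist_force: [0.5, -0.5, 1.1]
tool_pos: [0.6318, -0.0799, 0.2722]
wrist_force: [0.9, 1.7, 2.0]
t 10.25 tool shift mm [ 2. -5. -1.] turn deg [-0.4  0.5  0.5] | at left,up,x mm [ 35. 102.   1.] F [0.9 1.7 2. ] w 0.0
wrist px [215. 277.] area 2192 r 0.119 q -0.056
top px [529. 172.] area 12 r 0.819 q 0.183
top px [530. 206.] area 12 r 0.744 q 0.273
scene px [497.  22.] area 105 r 1.404 q -0.976
scene px [136. 141.] area 45 r 1.735 q -1.009
```

View pics/w8.png

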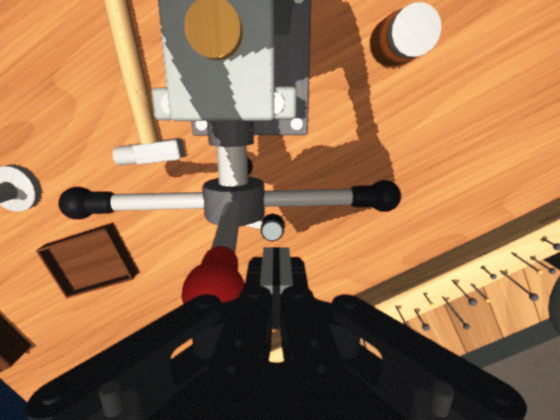

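View pics/s8.png

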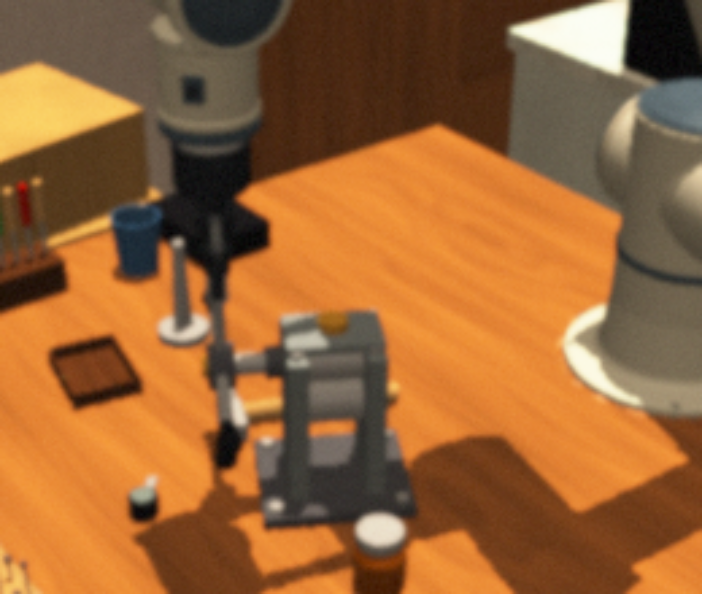

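The red ball at (213,285) is partly hidden by the finger. I'll use the two side balls at about (77,202) and (384,196) instead.

```bash
cat >> h.py <<'E'
def qside(pr,pl,d=None):
    d=d or manip.get_image("wrist"); o=[]
    for u in (pr,pl):
        k,v=ray(d,u); P=k+v*(N@(HUB-k)/(N@v))-HUB; o.append(np.array([P@L,P[2]]))
        print("l,u",o[-1].round(4),"r",np.linalg.norm(o[-1]).round(3))
    e=o[1]-o[0]; print("q from line",np.arctan2(e[1],e[0]).round(3))
E
python3 - <<'E'
from h import *
qside((77,202),(384,196)); tgt(W(.03,.1))
E
```

```text
l,u [-0.1322  0.0068] r 0.132
l,u [ 0.1287 -0.0059] r 0.129
q from line -0.049
t 10.45 tool shift mm [ 2. -6. -1.] | at left,up,x mm [ 36. 102.   1.] F [-0.3 -0.4  0.7] w -0.0
```

q ≈ -0.05, so the remaining 6 mm should bring it to the mark.

```bash
python3 -m handwheel '[[1,0,-0.002,0,0,0,0],[1,0,-0.005,0,0,0,0],[1,0,-0.0065,0,0,0,0],[1,0,-0.0065,0,0,0,0]]' |grep -E "pos|force"; python3 -m handwheel '[[1,0,0.01,0,0,0,0],[1,0,0.04,0,0,0,0],[1,-0.04,0.06,0,0,0,0],[1,-0.09,0.06,0,0,0,0],[1,-0.12,0.06,0,0,0,0]]' |grep -E "pos|force"
python3 - <<'E'
from h import *
tgt(W(.03,.10),down(L)); d=qred(); cv2.imwrite("pics/w9.png",d["frame"]); qred("top")
E
```

```text
tool_pos: [0.6286, -0.0849, 0.2717]
wrist_force: [0.6, 0.8, 0.2]
tool_pos: [0.6592, -0.0302, 0.3946]
wrist_force: [0.6, 1.1, 0.3]
t 11.35 tool shift mm [125. -61.  -1.] turn deg [-0.3  0.6  0.5] | at left,up,x mm [ 92. 225.   0.] F [0.6 1.1 0.3] w -0.0
wrist px [168. 202.] area 868 r 0.13 q -0.018
wrist px [185. 193.] area 1 r 0.106 q -0.089
top px [528. 172.] area 15 r 0.818 q 0.183
top px [531. 206.] area 11 r 0.744 q 0.274
```

View pics/w9.png

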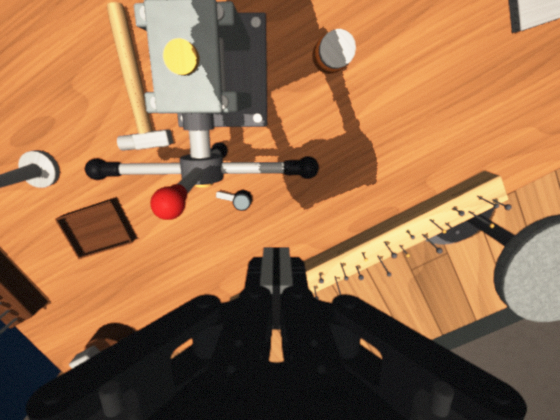

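Red ball at (168,202), q ≈ -0.018. I'll back the hand off further and cross-check with the other cameras.

```bash
python3 -m handwheel '[[1,-0.04,0.04,0,0,0,0],[1,-0.05,0.08,0,0,0,0],[1,-0.05,0.12,0,0,0,0],[1,-0.05,0.16,0,0,0,0],[1,-0.05,0.16,0,0,0,0]]' |grep -E "pos|force"
python3 - <<'E'
from h import *
d=qred("wrist"); t=qred("top"); s=manip.get_image("scene")
print(blob(t,(0,180,70),(5,255,255),(230,120,390,260)),blob(s,(0,180,70),(5,255,255),(200,130,280,260)))
a=cv2.resize(t["frame"][130:310,210:390],(400,400),interpolation=cv2.INTER_CUBIC);b=cv2.resize(s["frame"][110:290,170:350],(400,400),interpolation=cv2.INTER_CUBIC)
cv2.imwrite("pics/f.png",np.hstack([a,b]))
E
```

```text
tool_pos: [0.7407, 0.1135, 0.4425]
wrist_force: [-0.6, -0.6, -1.0]
wrist px [ 21. 186.] area 695 r 0.132 q -0.023
wrist px [ 46. 184.] area 2 r 0.124 q -0.179
top px [323. 189.] area 66 r 0.134 q -0.016
top px [528. 172.] area 13 r 0.819 q 0.183
[(np.int32(78), array([322.4, 188.7]), array([318, 184,  10,  10], dtype=int32))] [(np.int32(73), array([228.5, 157.7]), array([224, 151,  10,  15], dtype=int32))]
```

View pics/f.png

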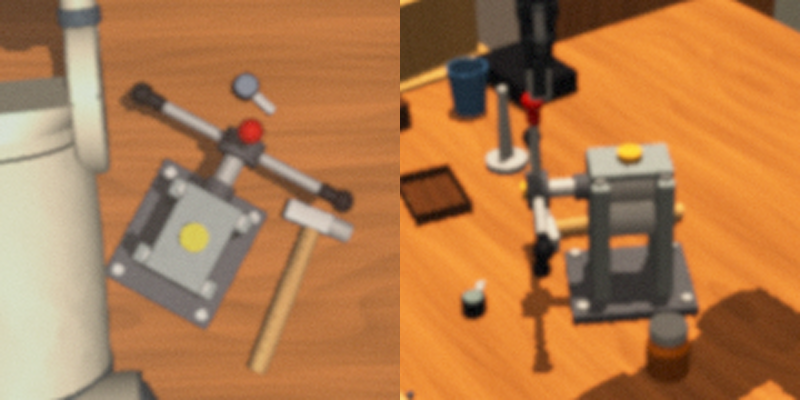

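The wrist and top views agree: red is up, with q about -0.02. The hand is clear, and the loupe, hammer and jar are where they were. Handing in.

```bash
python3 -c "
from workcell import manip
o=manip.get_obs();print(o['time_s'],abs(o['joint_velocities']).max(),o['wrist_force'].round(1));print(manip.hand_in())"
```

```text
12.1 0.02033967751942435 [-0.7 -0.4 -0. ]
the job is handed in; nothing more can be done
None
```

The red-tipped spoke now points straight up to within about 0.02 rad, and I handed the job in at about 12 s of the 64 s allowed. The hand-in returned no verdict.

- **What I did:** I measured the mill from the top and scene views (yaw -0.517 rad, wheel starting near -2.55 rad). I then pushed three spokes in turn with the closed fingertips from above: two black spokes, then the red one, trimming the last 6 mm.
- **Final angle:** the wrist view gave -0.018 and then -0.023 rad, and the top view gave -0.016, against the ±0.1 allowed.
- **Forces:** the wrist force read no more than about 4 N at the ends of the moves, and I saw no sign of gripping or forcing.
- **Hand clear:** the hand finished about 0.29 m from the hub, touching nothing, with the wrist force reading about zero.
- **Bystanders:** the loupe, hammer and jar looked unmoved in the last pictures, and so did the mandrel and tray in the scene view. I judged this by eye and did not re-measure them. The brush and block were not checked at the end, but the hand never went near either of them.
- **Disagreements:** during the last push the finger half hid the red ball, so its r came out 0.119 instead of 0.130. I used the two side balls for that trim instead (-0.049, against -0.056 from the red ball). I ignored other red spots on the bench, which lay far from the wheel.

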